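# Index the spares carousel to the shelf-foot bin and pin it

## Task

Turn the carousel tray the shorter way, by its handle post, to bring the bin that holds the levelling foot to the pin guide, and lock it there with the locking pin from the wooden block: down through the guide's hole and fully home in the tray's pocket, knob seated on the guide. The pocket must be found by feel, so move the tray slowly and gently there: do not press the pin hard onto the tray (15 N at most) or drive the tray hard against the dropped pin (8 N at most). Keep the spares in their bins, leave the jar, tape roll and carton alone, and let go at the end.

Things in the scene. Friction and masses are not known exactly. Their poses are not given: they have to be found in the camera images.
- tray: round grey turntable 208 mm across in a steel index ring 280 mm across that turns with it; ring top and tray floor 30 mm above the table. Origin on the turning axis at table height, z up; +x points midway between the bins, away from the handle. Turns endlessly both ways, no stops, stays where left; friction 0.12 N m (1.5 N at the handle). Two pockets in the ring's top, one per bin: see bin_a
- handle (a point): fixed round black post on the tray, 18 mm across, from the tray floor up to 114 mm above the table, 78 mm from the axis, opposite the tray's +x. The point is on the post's centre line, 98 mm above the table, where it is gripped from above; it can turn between gripping pads
- bin_a (a point): middle of the floor of an open bin, 70 (radial) x 60 mm, walls 3 mm, rim 58 mm above the table; 64 mm from the axis, +1.65 rad (anticlockwise) from the tray's +x. Its pin pocket: 122 mm from the axis, 14.5 mm wide along the ring, 14 mm deep; the ring was clamped by eye, so the pocket lies up to 25 mm to either side of the line from the axis through this point (both pockets shifted alike)
- bin_b (a point): the same for the other bin and its pocket, at -1.65 rad from the tray's +x
- guide_hole (a point): centre of the hole's mouth in the top of the fixed grey pin guide, a block arm 74 mm (radial) by 36 mm by 29 mm on a column, reaching in over the index ring; top 65 mm above the table. The vertical hole is 14 mm across (chamfer 3 mm), goes through, and lies 122 mm from the turning axis, right above the ring's pocket circle
- pin_grip (a point): loose locking pin, 0.15 kg: shank 12 mm thick, 47 mm long, chamfered foot; above it a black knob 22 mm across, 42 mm tall. Point on its axis, 24 mm above the knob's underside; z up the pin. Starts knob seated on the block. In the guide it rides on the ring 12 mm proud (point 101 mm up) and drops by its weight to knob on guide (89 mm) when a pocket comes under it, then blocks the tray
- park: fixed dark wooden block 60 by 60 by 50 mm with a vertical through hole 15 mm across in which the pin starts; origin at the centre of its underside
- foot_mid (a point): loose levelling foot of a shelf (the wanted spare): round rubber pad 36 mm across, 12 mm high, with an upright steel stud, 40 mm tall in all; point at half height. It stands in one of the two bins
- bracket_mid (a point): loose L-shaped steel shelf bracket, 36 by 22 mm, 36 mm tall; point at half height; in the other bin
- jar: bystander: closed jar 64 mm across, 85 mm tall; origin under its centre
- tape: bystander: roll of tape lying flat, 100 mm across, 48 mm high; origin under its centre
- carton: bystander: cardboard box 90 by 140 by 70 mm; origin under its centre
Mind the look-alikes: they are no part of the job. There is more than one size of the part that bears pin_grip; the job needs the smallest.

How it is judged:
By the outcome, as a careful person would: the job done as asked, in the order asked, and still so for the second after the job is handed in, with the robot touching nothing.
It also fails if it takes over 61 s, if anything falls off the work surface, if the arm or the gripper's body presses on something with over 40 N, if the wrist force passes 120 N, or if a joint passes its speed limit or range.

## Robot

A 6-joint arm with a two-finger parallel gripper is mounted at the origin on the work surface. World frame = base frame: x ahead of the robot, y to its left, z up, the work surface at z = 0. Lengths are in m, angles in rad, forces in N, time in s.
With the tool pointing down it reaches from about 0.25 to 0.775 m from the base axis. Payload 4 kg.
Tool frame: the origin (TCP) lies midway between the tips of the shut fingers; the grasp point (between the pads) lies grip_point_offset behind it (grip_point_offset is the distance from the TCP to the grasp point, in m); z points along the fingers, y is the line along which they close (so a half turn about z gives the same grasp; the last joint's range is limited). The gripper opens to 94 mm and grips with 3 to 60 N. Pads are 16 mm wide; open, the fingers measure 119 mm over their backs; the gripper's body (75 mm by 177 mm) begins 78 mm behind the grasp point.
Start: joints at [1.065, 0.087, 1.371, -0, 1.684, -0.103], TCP at [0.216, 0.506, 0.206] pointing down, gripper open.
Joint ranges: [-3.1, 3.1], [-0.76, 2.03], [0.27, 2.55], [-1.08, 4.22], [0.17, 2.65], [-2.57, 2.57]. Speed limits (rad/s): [2.79, 2.79, 3.14, 3.14, 3.14, 3.14].

## Interface

Orientations are given as [roll, pitch, yaw] about the fixed x, y, z axes, in that order (R = Rz(yaw) Ry(pitch) Rx(roll)).
In Python, from bench import * gives the robot as it stands. The module is installed in compiled form; this text tells all that it offers.
- The arm moves only by the tool apply_moves, never from a script. Its argument "commands" is a list of rows, each a list of 7 numbers: the turn, a rotation vector about the world's x, y, z in rad, then the shift along the world's x, y, z in m, then the opening in per cent of the stroke, from 0 (shut) to 100 (fully open). In form: [[ax, ay, az, x, y, z, jaw], ...]. A call has exactly 5 rows; each row is the pose to reach, as a shift and turn from the pose commanded when the call began; what a row does not reach only later rows make up. A row lasts 1/10 s, in which the tool goes at most 50 mm and 8.59 degrees, less where a joint would pass 70% of its speed; a pose out of reach is approached as far as the arm can. A call with a gripper value outside its range is refused whole. The fingers move at their own pace and stop on an object; the grip force is fixed at half the most. Time passes only in rows, so rows that repeat a pose let the fingers close, or fill a call up. It gives the time, the measured TCP pose, the force, the opening and the grip force at its end, in the units of the state.
- get_obs(): the state, without advancing time (a new reading comes with each control period).
- snapshot(name): name is "side" or "top" or "wrist"; returns a dict with "pixels" (384x512x3 uint8, red, green, blue), "vertical_fov" (degrees; the focal length in pixels is half the picture's height over the tangent of half this angle, whatever the lens; pixels are square), "cx", "cy" (the principal point, pixels), "rvec" (rotation vector, rad) and "tvec" (3), from world to camera coordinates, as OpenCV has them. Camera axes: x right, y down, z forward; pixel columns grow to the right and rows downward; lengths in m; the calibration is good to about 2 mm. The wrist camera is an equidistant fisheye: a pixel r from the principal point sees the ray r / f radians off the axis. A picture is of the moment at which its call begins. There is no depth.
- close_job(): hands the job in; it is judged then, once.
Trained networks look in the newest picture that a camera, given by its name, has taken for a name from the list of things; names that differ only in an ending like _2 or _b are one class to them, and where a whole thing is asked for, a point or a joint stands for the part that bears it (a point fixed in the world has none). Each returns a list of dicts, best first, with "score" (0 to 1); they miss things now and then, are a little off and sometimes report something else, mostly with a low value. They report only what shows in the picture. A call takes as long as a camera call. They do not tell look-alikes from the thing itself.
- masks_of(camera, query): "mask" (384x512 bool, what is visible of it) and "extent" ([left, top, right, bottom] in pixels, round what is visible of it).
- place_of(camera, query): "pixel" ([column, row] in pixels: a listed point, or the origin of a listed thing).
The state is a dict: "time": time; "joint_positions": joint angles; "qvel": joint speeds; "joint_torque": joint torques, N m; "tool_pos": TCP position; "ee_rot": TCP orientation; "wrist_force": force on the tool from outside, world axes, zero at the start; "wrist_torque": the same for the moment, N m; "width": finger opening in m; "finger_force": force on a finger pad.
Only numpy, scipy, OpenCV 4.12 (cv2) and the standard library are available. Lean on these libraries where they do the work, as an engineer would, in place of code of your own. Each camera call takes 0.05 s, during which the arm holds its last target. There are 200 camera calls.

## Working session

There is one attempt and no reset: what is moved stays moved. The work goes in short steps, Python scripts to look and compute and a tool call to move; the robot and the scene stay as the last step left them, time stands still between calls to the robot, and variables do not carry over. Pictures are saved under pics/ and viewed, at most 10 in all, crops included, and the job is handed in when it is done.

Besides the shell and the picture viewer there is one more tool, called by a JSON object that holds its "name" and its "arguments". apply_moves: Moves the arm, as the interface text tells. Its arguments: {"type":"object","properties":{"commands":{"type":"array"}},"required":["commands"]}

```bash
mkdir -p pics; cat > h.py <<'E'
from bench import *
import numpy as np, cv2
def ray(s,p):
    f=192/np.tan(np.radians(s["vertical_fov"])/2)
    R=cv2.Rodrigues(np.array(s["rvec"],float))[0]; t=np.array(s["tvec"],float)
    u=(np.array(p,float)-[s["cx"],s["cy"]])/f
    if s.get("fish"):
        r=np.hypot(*u); d=np.array([u[0]*np.sinc(r/np.pi),u[1]*np.sinc(r/np.pi),np.cos(r)])
    else: d=np.array([u[0],u[1],1.])
    return -R.T@t, R.T@d
def at_z(s,p,z):
    o,d=ray(s,p); return o+d*(z-o[2])/d[2]
def snap(n):
    s=snapshot(n); s["fish"]=n=="wrist"; return s
def save(s,fn,k=1.5): cv2.imwrite("pics/"+fn,cv2.resize(s["pixels"][:,:,::-1],None,fx=k,fy=k,interpolation=cv2.INTER_CUBIC))
def tri(a,pa,b,pb):
    o1,d1=ray(a,pa);o2,d2=ray(b,pb)
    k=np.linalg.lstsq(np.stack([d1,-d2],1),o2-o1,rcond=None)[0]
    x,y=o1+k[0]*d1,o2+k[1]*d2
    return (x+y)/2,np.linalg.norm(x-y)
E
python3 - <<'E'
from h import *
np.set_printoptions(precision=3,suppress=True)
Z=dict(tray=0,handle=.098,bin_a=.03,bin_b=.03,guide_hole=.065,pin_grip=.074,park=0,foot_mid=.05,bracket_mid=.048,jar=0,tape=0,carton=0)
for n in ("top","side"):
    s=snap(n); save(s,n+"0.png")
    print(n,s["vertical_fov"],-cv2.Rodrigues(np.array(s["rvec"],float))[0].T@np.array(s["tvec"]))
    for q,z in Z.items():
        for d in place_of(n,q)[:4]: print(q,round(d["score"],2),np.round(d["pixel"]),at_z(s,d["pixel"],z))
o=get_obs(); print({k:np.round(v,3) for k,v in o.items()}); import bench; print([k for k in dir(bench) if 'grip' in k], getattr(bench,'grip_point_offset',None))
E
```

```text
top 54.270433991155784 [0.438 0.03  1.247]
tray 0.89 [233. 205.] [0.542 0.109 0.   ]
handle 0.59 [252. 205.] [0.535 0.044 0.098]
bin_a 0.72 [228. 222.] [0.483 0.122 0.03 ]
bin_a 0.71 [240. 182.] [0.614 0.086 0.03 ]
bin_b 0.72 [228. 222.] [0.483 0.122 0.03 ]
bin_b 0.71 [240. 182.] [0.614 0.086 0.03 ]
guide_hole 0.84 [194. 204.] [0.536 0.229 0.065]
guide_hole 0.28 [151. 180.] [0.609 0.37  0.065]
pin_grip 0.67 [379. 207.] [ 0.541 -0.355  0.074]
pin_grip 0.64 [351. 222.] [ 0.492 -0.265  0.074]
pin_grip 0.48 [343. 249.] [ 0.41  -0.239  0.074]
park 0.66 [346. 222.] [ 0.494 -0.268  0.   ]
foot_mid 0.65 [225. 221.] [0.486 0.13  0.05 ]
foot_mid 0.39 [229. 223.] [0.48  0.117 0.05 ]
bracket_mid 0.58 [241. 183.] [0.609 0.081 0.048]
jar 0.61 [158. 233.] [0.443 0.352 0.   ]
tape 0.87 [151. 177.] [0.629 0.389 0.   ]
side 47.7986880851621 [0.312 0.619 0.912]
handle 0.64 [286. 207.] [0.525 0.052 0.098]
bin_a 0.83 [245. 221.] [0.612 0.095 0.03 ]
bin_a 0.63 [283. 254.] [0.489 0.13  0.03 ]
bin_a 0.38 [251. 212.] [0.612 0.064 0.03 ]
bin_b 0.83 [245. 221.] [0.612 0.095 0.03 ]
bin_b 0.63 [283. 254.] [0.489
[... 339 characters left out ...]
5 ]
bracket_mid 0.63 [248. 214.] [0.608 0.084 0.048]
jar 0.76 [253. 356.] [0.439 0.359 0.   ]
tape 0.97 [175. 325.] [0.618 0.385 0.   ]
carton 0.85 [205. 170.] [ 0.804 -0.019  0.   ]
{'time': np.float64(1.3), 'joint_positions': array([ 1.065,  0.087,  1.371,  0.   ,  1.684, -0.103]), 'qvel': array([ 0.001,  0.   ,  0.001,  0.002,  0.001, -0.001]), 'joint_torque': array([ -0.   , -34.005, -30.259,   0.072,   0.024,  -0.   ]), 'tool_pos': array([0.216, 0.506, 0.205]), 'ee_rot': array([ 3.142, -0.   ,  2.739]), 'wrist_force': array([-0.301,  0.021,  0.64 ]), 'wrist_torque': array([-0.025,  0.019, -0.021]), 'finger_force': np.float64(0.0), 'width': np.float64(0.094)}
['grip_point_offset'] 0.0188
```

View pics/top0.png

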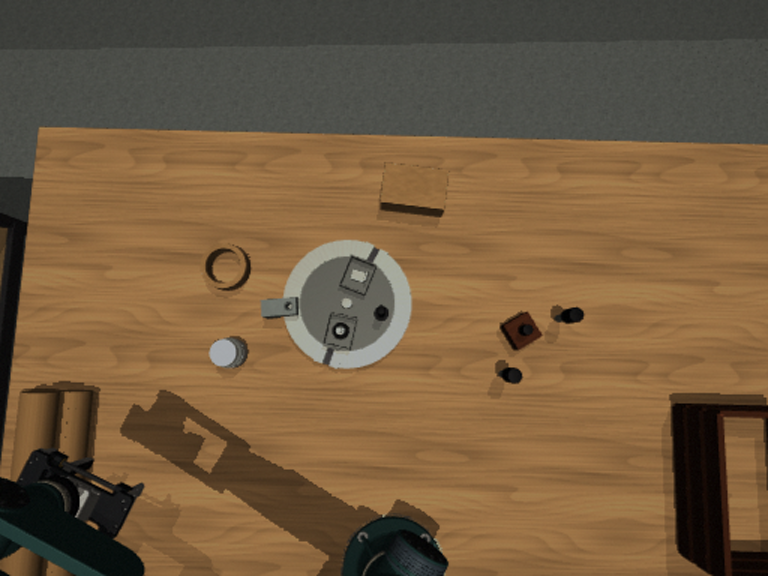

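View pics/side0.png

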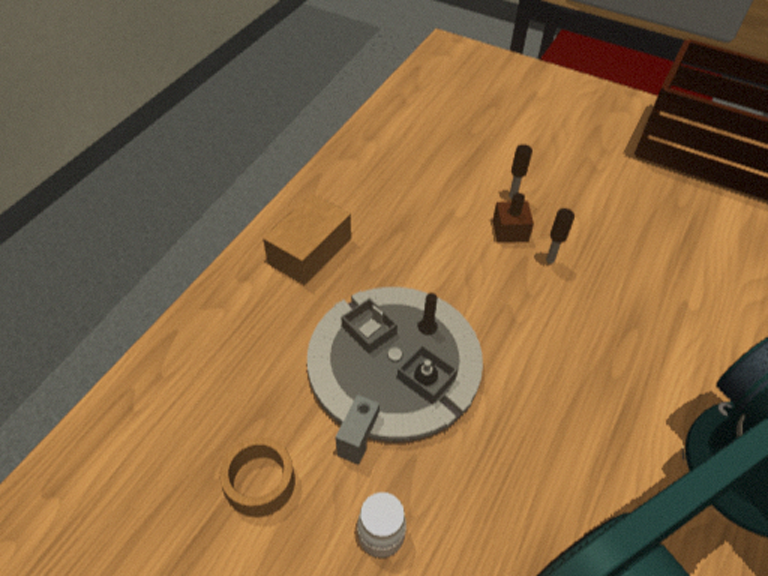

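The top view shows the tray at about (347,303), the foot in the lower bin (340,331), the bracket in the upper bin (358,275), the handle at (381,313) and the guide at (285,307). The short-knobbed pin sits in the wooden block at (525,329), with two larger look-alikes beside it. The side view agrees. So the foot is in bin_a, and the shorter way to the guide is clockwise. I'll move above the handle.

{"name": "apply_moves", "arguments": {"commands": [[0, 0, 0, 0.028, -0.041, 0.004, 100], [0, 0, 0, 0.056, -0.082, 0.008, 100], [0, 0, 0, 0.084, -0.123, 0.012, 100], [0, 0, 0, 0.112, -0.164, 0.016, 100], [0, 0, 0, 0.14, -0.205, 0.02, 100]]}}

```text
time: 1.8
tool_pos: [0.3563, 0.2994, 0.2259]
ee_rot: [3.141, 0.001, 2.739]
wrist_force: [0.9, -0.3, -0.6]
width: 0.0941
finger_force: 0.0
```

{"name": "apply_moves", "arguments": {"commands": [[0, 0, 0, 0.028, -0.041, 0, 100], [0, 0, 0, 0.056, -0.082, 0, 100], [0, 0, 0, 0.084, -0.123, 0, 100], [0, 0, 0, 0.112, -0.164, 0, 100], [0, 0, 0, 0.14, -0.205, 0, 100]]}}

```text
time: 2.3
tool_pos: [0.4965, 0.0941, 0.2258]
ee_rot: [3.141, 0.001, 2.739]
wrist_force: [0.1, 0.3, 0.5]
width: 0.0942
finger_force: 0.0
```

```bash
python3 - <<'E'
from h import *
np.set_printoptions(precision=4,suppress=True)
S={n:snap(n) for n in ("top","side","wrist")}; save(S["wrist"],"w1.png")
Z=dict(handle=.098,bin_a=.03,guide_hole=.065,pin_grip=.074,foot_mid=.05,bracket_mid=.048,tray=0)
P={}
for q,z in Z.items():
    for n in S:
        for d in place_of(n,q)[:3]:
            print(n,q,round(d["score"],2),np.round(d["pixel"],1),at_z(S[n],d["pixel"],z)); P.setdefault((n,q),d["pixel"])
for q in Z:
    for a,b in (("top","side"),("top","wrist"),("side","wrist")):
        if (a,q) in P and (b,q) in P: print(q,a,b,*tri(S[a],P[a,q],S[b],P[b,q]))
g=S["top"]["pixels"].astype(int); m=((g.min(2)>110)&(g.max(2)-g.min(2)<40)).astype(np.uint8)
n,l,st,c=cv2.connectedComponentsWithStats(m); i=1+np.argmax(st[1:,4])
cn=max(cv2.findContours((l==i).astype(np.uint8),0,1)[0],key=len)
pts=np.array([at_z(S["top"],p[0],.03)[:2] for p in cn])
h=cv2.convexHull(pts.astype(np.float32))[:,0]
A=np.c_[2*h,np.ones(len(h))];x=np.linalg.lstsq(A,(h**2).sum(1),rcond=None)[0]
print("ring",x[:2],np.sqrt(x[2]+x[:2]@x[:2]))
E
```

```text
top handle 0.76 [255.1 204.7] [0.5365 0.035  0.098 ]
top handle 0.52 [239.3 184.9] [0.5966 0.0856 0.098 ]
side handle 0.66 [289.4 202.4] [0.5244 0.0365 0.098 ]
wrist handle 0.61 [224.3 232.2] [0.5302 0.0395 0.098 ]
top bin_a 0.96 [226.9 223.3] [0.4795 0.1249 0.03  ]
top bin_a 0.86 [239.2 182.6] [0.6136 0.0894 0.03  ]
side bin_a 0.66 [283.  251.4] [0.4916 0.1242 0.03  ]
side bin_a 0.56 [245.2 219.9] [0.6129 0.0908 0.03  ]
wrist bin_a 0.81 [281.1 160.8] [0.4932 0.1292 0.03  ]
wrist bin_a 0.68 [287.3 251.6] [0.6145 0.0893 0.03  ]
top guide_hole 0.43 [192.5 203.6] [0.5375 0.2334 0.065 ]
side guide_hole 0.75 [244.6 271.3] [0.5346 0.2299 0.065 ]
wrist guide_hole 0.95 [376.4 169.5] [0.5424 0.2338 0.065 ]
wrist guide_hole 0.21 [222.8 235.7] [0.5446 0.027  0.065 ]
top pin_grip 0.59 [380.4 209.9] [ 0.5326 -0.3575  0.074 ]
top pin_grip 0.55 [350.1 221.3] [ 0.4945 -0.2625  0.074 ]
top pin_grip 0.46 [342.3 249.3] [ 0.4076 -0.2378  0.074 ]
side pin_grip 0.8 [345.9 105.8] [ 0.5438 -0.3826  0.074 ]
side pin_grip 0.58 [371.4 150.9] [ 0.4165 -0.2456  0.074 ]
side pin_grip 0.42 [344.8 134.4] [ 0.5019 -
[... 1185 characters left out ...]
07088960203555494
pin_grip top side [ 0.5328 -0.3469  0.1044] 0.005369119606645852
pin_grip top wrist [ 0.4711 -0.3665  0.0043] 0.13598091946094476
pin_grip side wrist [0.429  0.1449 0.4702] 0.06930663462694317
foot_mid top side [0.4933 0.2048 0.1906] 0.06303740018992082
foot_mid top wrist [0.4629 0.1437 0.4451] 0.09293093469835213
foot_mid side wrist [0.4906 0.1213 0.052 ] 0.0004685215810092959
bracket_mid top side [0.6112 0.0849 0.0398] 0.0016388976547658677
bracket_mid top wrist [0.6072 0.0841 0.0631] 0.0011080851114152323
bracket_mid side wrist [0.6153 0.0835 0.0407] 0.007308911457875842
tray side wrist [0.5498 0.1136 0.0067] 0.0008685038026227786
ring [0.5515 0.081 ] 0.11089281081688017
```

View pics/w1.png

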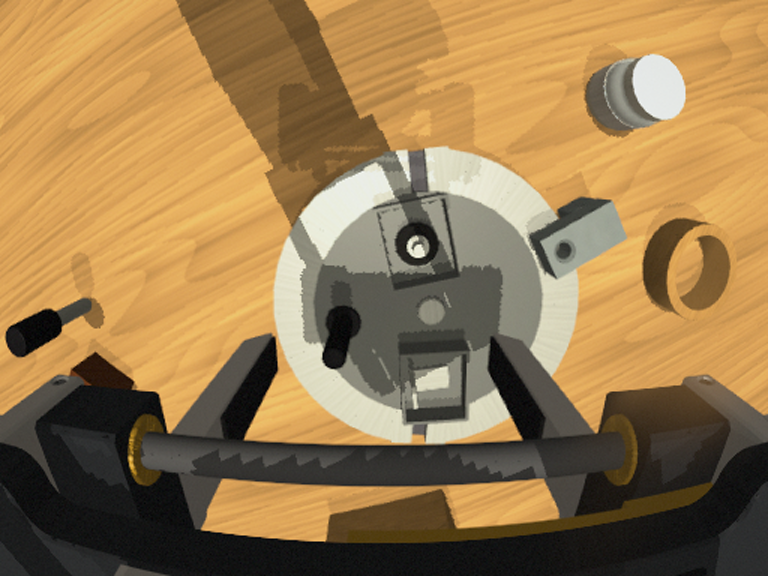

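The wrist view shows the handle top near (336,357), the hub at (431,311), the guide hole at (564,250) and a dark radial strip across the ring at (418,170), slightly clockwise of the foot bin. I'll work out the geometry from those pixels.

```bash
python3 - <<'E'
from h import *
np.set_printoptions(precision=4,suppress=True)
s=snap("wrist")
for n,p,z in (("hub",(431,310),.033),("handletop",(335,358),.114),("strip in",(420,190),.03),("strip out",(418,152),.03),("stripB in",(419,427),.03),("stripB out",(419,440),.03),("hole",(564,250),.065),("handle base",(344,322),.03)):
    print(n,at_z(s,np.array(p)/1.5,z))
g=s["pixels"].astype(int); m=np.zeros(g.shape[:2],bool)
# ring outer edge: scan rays from the hub outward to brown/grey transitions
c=np.array([431,310])/1.5; pts=[]
for a in np.radians(list(range(-160,-95,4))+list(range(-85,-25,4))+list(range(20,60,4))):
    for r in np.arange(115,80,-.25):
        x,y=c+r*np.array([np.cos(a),np.sin(a)])
        q=g[int(round(y)),int(round(x))]
        if q[0]-q[2]<30 and q[0]>120: pts.append(at_z(s,(x,y),.03)[:2]);break
h=np.array(pts)
from scipy.optimize import least_squares
r=least_squares(lambda v:np.hypot(*(h-v[:2]).T)-v[2],[.55,.11,.14],loss="soft_l1",f_scale=.001)
print("ring",r.x,len(h))
E
```

```text
hub [0.5499 0.1193 0.033 ]
handletop [0.5296 0.0448 0.114 ]
strip in [0.45   0.1498 0.03  ]
strip out [0.4197 0.1607 0.03  ]
stripB in [0.6594 0.0654 0.03  ]
stripB out [0.674  0.0598 0.03  ]
hole [0.5358 0.2404 0.065 ]
handle base [0.5308 0.0439 0.03  ]
ring [0.5517 0.1133 0.1387] 35
```

{"name": "apply_moves", "arguments": {"commands": [[0, 0, 0, 0.025, -0.04, 0, 100], [0, 0, 0, 0.033, -0.0515, -0.03, 100], [0, 0, 0, 0.033, -0.0515, -0.06, 60], [0, 0, 0, 0.033, -0.0515, -0.09, 60], [0, 0, 0, 0.033, -0.0515, -0.09, 60]]}}

```text
time: 4.05
tool_pos: [0.5254, 0.0443, 0.1304]
ee_rot: [-3.138, -0.01, 2.738]
wrist_force: [-0.0, 0.4, -0.3]
width: 0.0732
finger_force: 0.0
```

```bash
python3 - <<'E'
from h import *
np.set_printoptions(precision=4,suppress=True)
s=snap("wrist"); save(s,"w2.png")
for q,z in (("handle",.098),("guide_hole",.065)):
    for d in place_of("wrist",q)[:3]: print(q,round(d["score"],2),np.round(d["pixel"],1)*1.5,at_z(s,d["pixel"],z))
o=get_obs();print(o["tool_pos"],o["width"])
E
```

```text
handle 0.7 [373.8  341.85] [0.5304 0.0373 0.098 ]
guide_hole 0.58 [665.25 219.3 ] [0.5423 0.232  0.065 ]
[0.5294 0.0445 0.1371] 0.06148413656986078
```

View pics/w2.png

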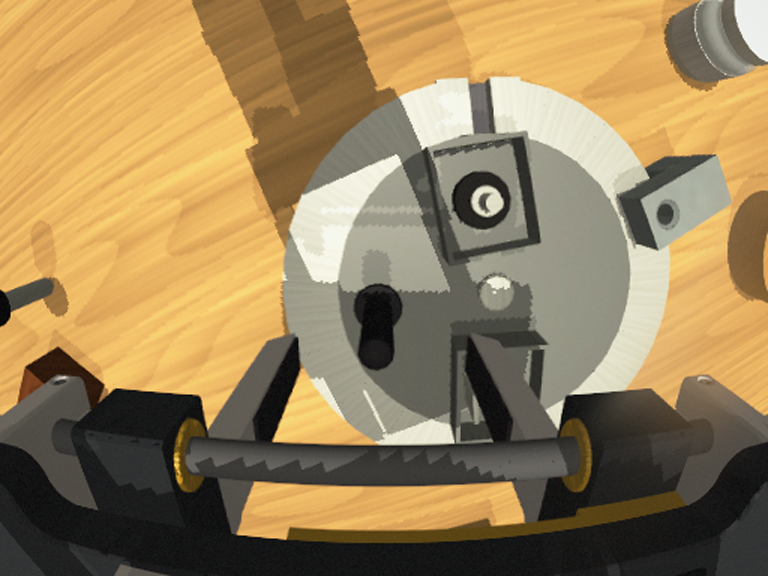

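The wrist view shows the post top at (376,352), between fingertips at about (290,340) and (475,340). The slot in the ring at (482,105) has visible side walls, so it looks like the pocket. I'll check the numbers, then descend.

```bash
python3 - <<'E'
from h import *
np.set_printoptions(precision=4,suppress=True)
s=snap("wrist")
for n,p,z in (("hub",(496,290),.033),("handletop",(376,352),.114),("base",(378,303),.035),("slotL",(474,105),.03),("slotR",(491,105),.03),("slot in",(485,130),.03),("hole",(667,212),.065),("tcp?",(382,340),.137)):
    print(n,at_z(s,np.array(p)/1.5,z))
print(get_obs()["tool_pos"])
E
```

```text
hub [0.559  0.1152 0.033 ]
handletop [0.5369 0.0379 0.114 ]
base [0.5355 0.039  0.035 ]
slotL [0.4399 0.1467 0.03  ]
slotR [0.4437 0.1574 0.03  ]
slot in [0.4577 0.1471 0.03  ]
hole [0.5454 0.2396 0.065 ]
tcp? [0.524  0.0466 0.137 ]
[0.5299 0.0446 0.1378]
```

{"name": "apply_moves", "arguments": {"commands": [[0, 0, 0, 0.001, -0.005, -0.02, 60], [0, 0, 0, 0.001, -0.005, -0.04, 60], [0, 0, 0, 0.001, -0.005, -0.058, 60], [0, 0, 0, 0.001, -0.005, -0.058, 10], [0, 0, 0, 0.001, -0.005, -0.058, 10]]}}

```text
time: 4.75
tool_pos: [0.5307, 0.0396, 0.0794]
ee_rot: [3.14, 0.003, 2.739]
wrist_force: [0.4, -0.3, 0.3]
width: 0.0438
finger_force: 0.0
```

{"name": "apply_moves", "arguments": {"commands": [[0, 0, 0, 0, 0, 0, 10], [0, 0, 0, 0, 0, 0, 10], [0, 0, 0, 0, 0, 0, 10], [0, 0, 0, 0, 0, 0, 10], [0, 0, 0, 0, 0, 0, 10]]}}

```text
time: 5.25
tool_pos: [0.53, 0.0387, 0.0786]
ee_rot: [-3.141, 0.002, 2.739]
wrist_force: [-1.6, -3.0, 5.9]
width: 0.0175
finger_force: 30.0
```

{"name": "apply_moves", "arguments": {"commands": [[0, 0, 0, -0.0038, 0.0011, 0, 10], [0, 0, 0, -0.0111, 0.004, 0, 10], [0, 0, 0, -0.0181, 0.0075, 0, 10], [0, 0, 0, -0.0247, 0.0118, 0, 10], [0, 0, 0, -0.0308, 0.0166, 0, 10]]}}

```text
time: 5.75
tool_pos: [0.4995, 0.054, 0.0786]
ee_rot: [-3.139, 0.004, 2.737]
wrist_force: [0.8, -7.5, 5.4]
width: 0.0177
finger_force: 30.0
```

{"name": "apply_moves", "arguments": {"commands": [[0, 0, 0, -0.0056, 0.0055, 0, 10], [0, 0, 0, -0.0106, 0.0115, 0, 10], [0, 0, 0, -0.0151, 0.018, 0, 10], [0, 0, 0, -0.0188, 0.0248, 0, 10], [0, 0, 0, -0.0219, 0.0321, 0, 10]]}}

```text
time: 6.25
tool_pos: [0.473, 0.0846, 0.0784]
ee_rot: [-3.131, -0.005, 2.737]
wrist_force: [-13.8, -11.2, 14.9]
width: 0.0174
finger_force: 30.2
```

```bash
python3 - <<'E'
from h import *
np.set_printoptions(precision=4,suppress=True)
snap("side");snap("top");s=snap("wrist"); save(s,"w3.png"); t=snap("top")
o=get_obs();print(o["tool_pos"],o["wrist_force"])
import pickle; pickle.dump(s,open("w3.pkl","wb"))
for q,z in (("guide_hole",.065),("bin_a",.03),("foot_mid",.05),("tray",0)):
    for d in place_of("wrist",q)[:2]: print(q,round(d["score"],2),np.round(d["pixel"],1)*1.5,at_z(s,d["pixel"],z))
c=t["pixels"][110:190,155:275]; c=t["pixels"][160:260,160:290,::-1]
cv2.imwrite("pics/t3.png",cv2.resize(c,None,fx=5,fy=5,interpolation=cv2.INTER_CUBIC))
E
```

```text
[0.472  0.0868 0.0784] [-14.776   -6.3548  15.1311]
guide_hole 0.74 [678.3  343.65] [0.5404 0.2338 0.065 ]
bin_a 0.77 [396.6 476.7] [0.5733 0.0529 0.03  ]
bin_a 0.59 [553.05 338.55] [0.5221 0.1716 0.03  ]
tray 0.97 [470.25 397.35] [0.5542 0.1141 0.    ]
```

View pics/w3.png

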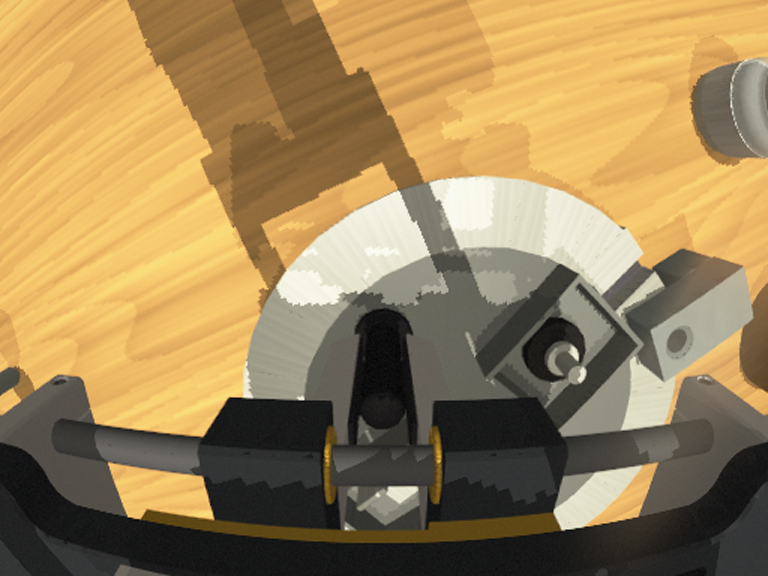

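The wrist view shows the foot bin at (555,345), still short of the guide hole at (678,343), with the slot visible at about (630,285) just before the guide block.

```bash
python3 - <<'E'
from h import *
import pickle; s=pickle.load(open("w3.pkl","rb"))
ax=np.array([.550,.1135])
for n,p,z in (("slot",(630,285),.03),("slotout",(642,262),.03),("slot in",(612,300),.03),("hole",(679,343),.065),("guidecorner",(637,325),.065)):
    P=at_z(s,np.array(p)/1.5,z); d=P[:2]-ax; print(n,P.round(4),np.hypot(*d).round(4),np.arctan2(d[1],d[0]).round(3))
E
```

```text
slot [0.5113 0.2276 0.03  ] 0.1205 1.898
slotout [0.5012 0.2393 0.03  ] 0.135 1.941
slot in [0.5152 0.2135 0.03  ] 0.1059 1.906
hole [0.5403 0.2343 0.065 ] 0.1212 1.651
guidecorner [0.5175 0.2097 0.065 ] 0.1016 1.897
```

View pics/t3.png

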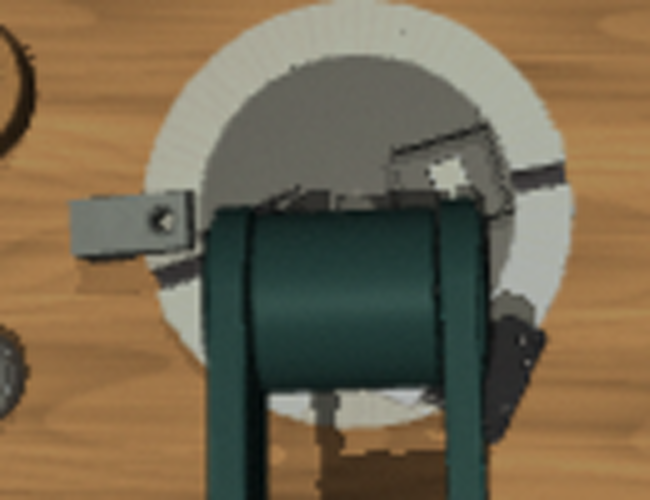

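{"name": "apply_moves", "arguments": {"commands": [[0, 0, 0, -0.0015, 0.002, 0, 10], [0, 0, 0, -0.003, 0.004, 0, 10], [0, 0, 0, -0.004, 0.006, 0, 10], [0, 0, 0, -0.004, 0.006, 0, 10], [0, 0, 0, -0.004, 0.006, 0, 10]]}}

```text
time: 7.15
tool_pos: [0.4694, 0.0927, 0.0783]
ee_rot: [-3.136, -0.006, 2.738]
wrist_force: [-10.7, -6.6, 12.4]
width: 0.017
finger_force: 30.2
```

{"name": "apply_moves", "arguments": {"commands": [[0, 0, 0, 0, 0, 0, 50], [0, 0, 0, 0, 0, 0, 50], [0, 0, 0, 0, 0, 0.0, 50], [0, 0, 0, 0, 0, 0.04, 50], [0, 0, 0, 0, 0, 0.08, 50]]}}

```text
time: 7.65
tool_pos: [0.4716, 0.0946, 0.1564]
ee_rot: [-3.14, -0.004, 2.739]
wrist_force: [1.2, 0.6, 0.7]
width: 0.0468
finger_force: 0.0
```

{"name": "apply_moves", "arguments": {"commands": [[0, 0, 0, 0, -0.035, 0.02, 60], [0, 0, 0, 0.005, -0.08, 0.03, 60], [0, 0, 0, 0.01, -0.13, 0.03, 60], [0, 0, 0, 0.015, -0.175, 0.03, 60], [0, 0, 0, 0.02, -0.22, 0.03, 60]]}}

```text
time: 8.15
tool_pos: [0.4932, -0.1272, 0.1874]
ee_rot: [3.14, 0.001, 2.739]
wrist_force: [1.1, 1.4, -0.8]
width: 0.0565
finger_force: 0.0
```

{"name": "apply_moves", "arguments": {"commands": [[0, 0, 0, 0.001, -0.045, 0, 60], [0, 0, 0, 0.002, -0.09, 0, 60], [0, 0, 0, 0.003, -0.13, 0, 60], [0, 0, 0, 0.003, -0.13, 0, 60], [0, 0, 0, 0.003, -0.13, 0, 60]]}}

```text
time: 8.65
tool_pos: [0.4959, -0.256, 0.1867]
ee_rot: [3.14, -0.001, 2.737]
wrist_force: [0.3, -0.3, -0.0]
width: 0.0565
finger_force: 0.0
```

```bash
python3 - <<'E'
from h import *
np.set_printoptions(precision=4,suppress=True)
s=snap("wrist"); save(s,"w4.png");import pickle; pickle.dump(s,open("w4.pkl","wb"))
o=get_obs();print(o["tool_pos"],o["wrist_force"])
for q,z in (("pin_grip",.074),("park",0)):
    for d in place_of("wrist",q)[:4]: print(q,round(d["score"],2),np.round(d["pixel"],1)*1.5,at_z(s,d["pixel"],z))
t=snap("top")
for q,z in (("handle",.098),("tray",0),("bin_a",.03)):
    for d in place_of("top",q)[:2]: print(q,round(d["score"],2),np.round(d["pixel"],1),at_z(t,d["pixel"],z))
c=t["pixels"][160:260,160:290,::-1]
cv2.imwrite("pics/t4.png",cv2.resize(c,None,fx=5,fy=5,interpolation=cv2.INTER_CUBIC)); pickle.dump(t,open("t4.pkl","wb"))
E
```

```text
[ 0.496  -0.2552  0.187 ] [-0.441   0.4147  0.0778]
pin_grip 0.92 [368.1 154.5] [ 0.4104 -0.2291  0.074 ]
pin_grip 0.71 [375.  299.4] [ 0.5014 -0.2636  0.074 ]
pin_grip 0.67 [730.05 186.3 ] [0.5283 0.0397 0.074 ]
pin_grip 0.63 [270.  395.7] [ 0.5395 -0.3668  0.074 ]
handle 0.89 [239.5 224.7] [0.474 0.081 0.098]
tray 0.74 [233.3 200.3] [0.5577 0.1087 0.    ]
bin_a 0.91 [214.7 211.2] [0.5176 0.166  0.03  ]
bin_a 0.73 [251.  197.6] [0.5652 0.0493 0.03  ]
```

View pics/w4.png

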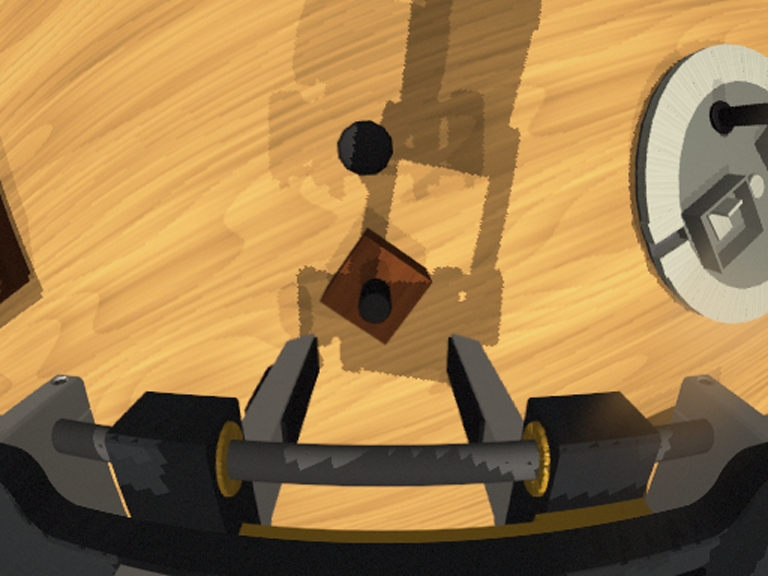

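View pics/t4.png

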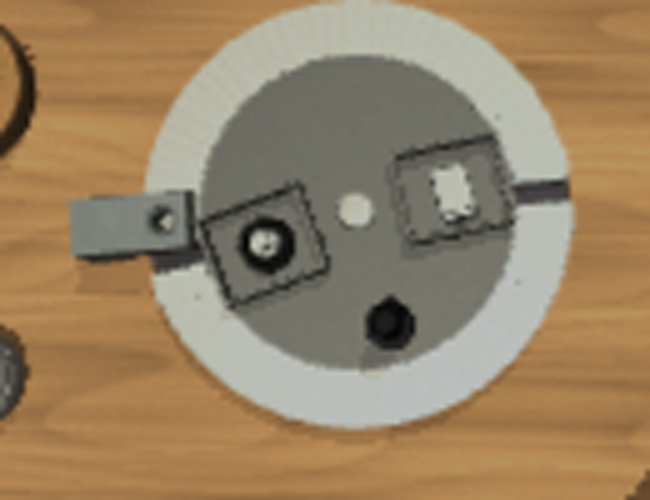

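The wrist view shows the pin knob at (375,300) in the block, and a taller look-alike at (365,148). The top crop shows the slot at about (178,263) next to the guide, with its hole at (165,220) and the hub at (356,210).

```bash
python3 - <<'E'
from h import *
import pickle; s=pickle.load(open("w4.pkl","rb"));t=pickle.load(open("t4.pkl","rb"))
for n,p,z in (("top",(375,304),.092),("bot",(373,284),.05),("blk",(377,286),.05)): print(n,at_z(s,np.array(p)/1.5,z).round(4))
f=lambda p,z:at_z(t,np.array(p)/5+[160,160],z)[:2]
# ring circle by hand: left 145..right 572 , top 0..bottom 428
ax=(f((145,213),.03)+f((573,213),.03))/2; ax=np.array([(f((360,0),.03)[0]+f((360,428),.03)[0])/2,ax[1]])
print("axis",ax,"r",(f((145,213),.03)-f((573,213),.03))/2,"hub",f((356,210),.033))
for n,p,z in (("hole",(163,220),.065),("slot",(178,263),.03),("slotB",(545,191),.03),("handle",(390,323),.114)):
    d=f(p,z)-ax; print(n,f(p,z).round(4),np.hypot(*d).round(4),np.arctan2(d[1],d[0]).round(3))
E
```

```text
top [ 0.4996 -0.2625  0.092 ]
bot [ 0.4962 -0.2633  0.05  ]
blk [ 0.4987 -0.2612  0.05  ]
axis [0.54864631 0.111477  ] r [-0.00370407  0.13954033] hub [0.54877188 0.11324993]
hole [0.5363 0.233 ] 0.1222 1.672
slot [0.5114 0.2279] 0.1223 1.88
slotB [ 0.5648 -0.0095] 0.1221 -1.438
handle [0.4737 0.0848] 0.0796 -2.8
```

{"name": "apply_moves", "arguments": {"commands": [[0, 0, 0, 0.0025, -0.007, -0.03, 60], [0, 0, 0, 0.0025, -0.007, -0.07, 60], [0, 0, 0, 0.0025, -0.007, -0.11, 60], [0, 0, 0, 0.0025, -0.007, -0.13, 60], [0, 0, 0, 0.0025, -0.007, -0.13, 60]]}}

```text
time: 9.5
tool_pos: [0.4959, -0.2605, 0.0534]
ee_rot: [3.14, -0.008, 2.74]
wrist_force: [-0.5, 0.0, 0.5]
width: 0.0564
finger_force: 0.0
```

{"name": "apply_moves", "arguments": {"commands": [[0, 0, 0, 0, 0, 0, 10], [0, 0, 0, 0, 0, 0, 10], [0, 0, 0, 0, 0, 0, 10], [0, 0, 0, 0, 0, 0, 10], [0, 0, 0, 0, 0, 0, 10]]}}

```text
time: 10.0
tool_pos: [0.499, -0.2631, 0.0586]
ee_rot: [-3.141, 0.002, 2.739]
wrist_force: [0.2, 0.4, 2.8]
width: 0.0212
finger_force: 30.0
```

{"name": "apply_moves", "arguments": {"commands": [[0, 0, 0, 0, 0, 0, 10], [0, 0, 0, 0, 0, 0, 10], [0, 0, 0, 0, 0, 0.015, 10], [0, 0, 0, 0, 0, 0.04, 10], [0, 0, 0, 0, 0, 0.07, 10]]}}

```text
time: 10.5
tool_pos: [0.4972, -0.2621, 0.1269]
ee_rot: [3.141, -0.004, 2.739]
wrist_force: [0.8, -1.2, -1.9]
width: 0.0214
finger_force: 30.0
```

{"name": "apply_moves", "arguments": {"commands": [[0, 0, 0, 0.0, 0.0, 0.04, 10], [0, 0, 0, 0.006, 0.033, 0.065, 10], [0, 0, 0, 0.014, 0.08, 0.065, 10], [0, 0, 0, 0.023, 0.127, 0.065, 10], [0, 0, 0, 0.032, 0.174, 0.065, 10]]}}

```text
time: 11.0
tool_pos: [0.53, -0.0873, 0.193]
ee_rot: [-3.142, -0.0, 2.738]
wrist_force: [0.3, -0.3, -1.4]
width: 0.021
finger_force: 30.0
```

{"name": "apply_moves", "arguments": {"commands": [[0, 0, 0, 0.01, 0.047, 0, 10], [0, 0, 0, 0.02, 0.094, 0, 10], [0, 0, 0, 0.03, 0.141, 0, 10], [0, 0, 0, 0.039, 0.188, 0, 10], [0, 0, 0, 0.047, 0.235, 0, 10]]}}

```text
time: 11.5
tool_pos: [0.577, 0.148, 0.1925]
ee_rot: [-3.141, -0.001, 2.739]
wrist_force: [0.4, -1.3, -1.8]
width: 0.0213
finger_force: 30.0
```

{"name": "apply_moves", "arguments": {"commands": [[0, 0, 0, 0.004, 0.035, 0, 10], [0, 0, 0, 0.008, 0.065, 0, 10], [0, 0, 0, 0.008, 0.065, 0, 10], [0, 0, 0, 0.008, 0.065, 0, 10], [0, 0, 0, 0.008, 0.065, 0, 10]]}}

```text
time: 12.0
tool_pos: [0.5852, 0.2101, 0.1924]
ee_rot: [-3.141, -0.0, 2.738]
wrist_force: [0.4, -0.4, -1.5]
width: 0.0212
finger_force: 30.0
```

```bash
python3 - <<'E'
from h import *
np.set_printoptions(precision=4,suppress=True)
s=snap("wrist"); save(s,"w5.png");import pickle; pickle.dump(s,open("w5.pkl","wb"))
o=get_obs();print(o["tool_pos"],o["wrist_force"],o["joint_positions"])
for q,z in (("guide_hole",.065),):
  for c in ("wrist","top","side"):
    if c!="wrist": s=snap(c)
    for d in place_of(c,q)[:2]: print(q,round(d["score"],2),np.round(d["pixel"],1)*1.5,at_z(s,d["pixel"],z))
E
```

```text
[0.5853 0.2099 0.1925] [-0.2004  0.274  -2.4108] [ 0.2534  0.251   1.2081 -0.0004  1.683  -0.9131]
guide_hole 0.72 [386.55 216.45] [0.5431 0.2312 0.065 ]
guide_hole 0.25 [266.25 273.6 ] [0.5459 0.1357 0.065 ]
guide_hole 0.56 [288.9 309. ] [0.5299 0.2327 0.065 ]
guide_hole 0.95 [362.55 409.05] [0.5384 0.236  0.065 ]
guide_hole 0.43 [404.55 322.65] [0.5571 0.0705 0.065 ]
```

View pics/w5.png

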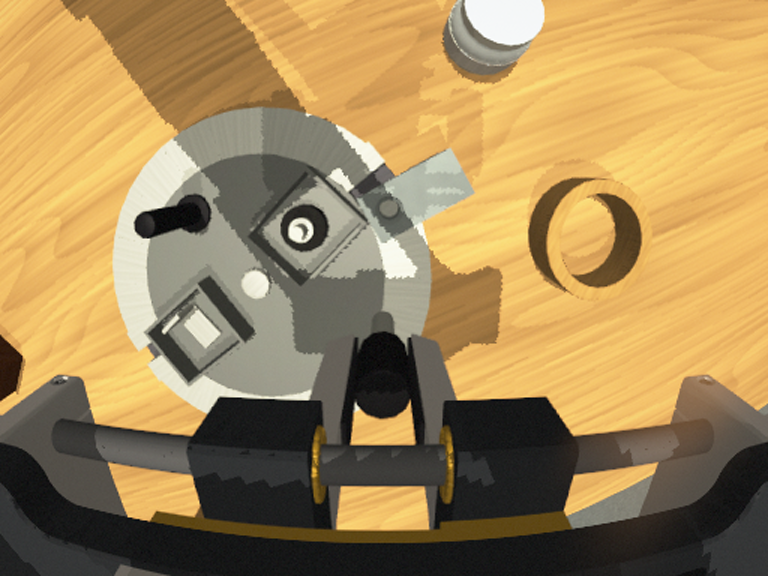

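The wrist view shows the guide hole at (389,207), the slot at (375,180), and the held pin's foot at (381,322).

```bash
python3 - <<'E'
from h import *
import pickle; s=pickle.load(open("w5.pkl","rb"))
for n,p,z in (("hole",(389,207),.065),("foot",(382,320),.137),("kneck",(381,340),.184),("ktop",(382,395),.226),("hub",(256,283),.033)): print(n,at_z(s,np.array(p)/1.5,z).round(4))
g=s["pixels"][115:165,235:285]; c=cv2.resize(g[:,:,::-1],None,fx=10,fy=10,interpolation=cv2.INTER_CUBIC); cv2.imwrite("pics/c5.png",c)
E
```

```text
hole [0.5378 0.2353 0.065 ]
foot [0.5885 0.2084 0.137 ]
kneck [0.5826 0.2105 0.184 ]
ktop [0.5879 0.2087 0.226 ]
hub [0.5524 0.1134 0.033 ]
```

View pics/c5.png

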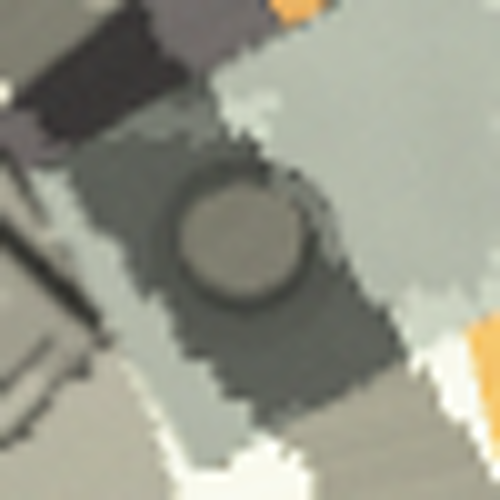

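{"name": "apply_moves", "arguments": {"commands": [[0, 0, 0, -0.036, 0.019, 0, 10], [0, 0, 0, -0.048, 0.025, -0.01, 10], [0, 0, 0, -0.048, 0.025, -0.04, 10], [0, 0, 0, -0.048, 0.025, -0.06, 10], [0, 0, 0, -0.048, 0.025, -0.065, 10]]}}

```text
time: 12.8
tool_pos: [0.5355, 0.2354, 0.1245]
ee_rot: [-3.138, -0.004, 2.739]
wrist_force: [-0.1, 0.1, -1.9]
width: 0.0215
finger_force: 30.0
```

{"name": "apply_moves", "arguments": {"commands": [[0, 0, 0, 0, 0, 0, 10], [0, 0, 0, 0, 0, -0.002, 10], [0, 0, 0, 0, 0, -0.004, 10], [0, 0, 0, 0, 0, -0.006, 10], [0, 0, 0, 0, 0, -0.008, 10]]}}

```text
time: 13.3
tool_pos: [0.5378, 0.2362, 0.12]
ee_rot: [3.141, 0.001, 2.739]
wrist_force: [-0.3, -0.2, -2.0]
width: 0.0215
finger_force: 30.0
```

{"name": "apply_moves", "arguments": {"commands": [[0, 0, 0, 0, 0, -0.002, 10], [0, 0, 0, 0, 0, -0.004, 10], [0, 0, 0, 0, 0, -0.006, 10], [0, 0, 0, 0, 0, -0.008, 10], [0, 0, 0, 0, 0, -0.008, 10]]}}

```text
time: 13.8
tool_pos: [0.5371, 0.2361, 0.111]
ee_rot: [-3.141, -0.001, 2.739]
wrist_force: [-0.2, 0.4, -1.8]
width: 0.0211
finger_force: 30.0
```

{"name": "apply_moves", "arguments": {"commands": [[0, 0, 0, 0, 0, -0.005, 10], [0, 0, 0, 0, 0, -0.01, 10], [0, 0, 0, 0, 0, -0.015, 10], [0, 0, 0, 0, 0, -0.019, 10], [0, 0, 0, 0, 0, -0.019, 10]]}}

```text
time: 14.3
tool_pos: [0.5368, 0.2361, 0.0914]
ee_rot: [-3.141, -0.001, 2.739]
wrist_force: [0.6, -0.2, -1.3]
width: 0.0209
finger_force: 30.0
```

{"name": "apply_moves", "arguments": {"commands": [[0, 0, 0, 0, 0, -0.001, 10], [0, 0, 0, 0, 0, -0.002, 10], [0, 0, 0, 0, 0, -0.003, 10], [0, 0, 0, 0, 0, -0.004, 10], [0, 0, 0, 0, 0, -0.004, 10]]}}

```text
time: 14.8
tool_pos: [0.5374, 0.2362, 0.0884]
ee_rot: [3.141, 0.0, 2.739]
wrist_force: [0.1, -0.5, -1.4]
width: 0.0212
finger_force: 30.0
```

{"name": "apply_moves", "arguments": {"commands": [[0, 0, 0, 0, 0, 0, 60], [0, 0, 0, 0, 0, 0, 60], [0, 0, 0, 0, 0, 0, 60], [0, 0, 0, 0, 0, 0.0, 60], [0, 0, 0, 0, 0, 0.03, 60]]}}

```text
time: 15.3
tool_pos: [0.5344, 0.2352, 0.1139]
ee_rot: [-3.135, -0.007, 2.739]
wrist_force: [0.9, -0.6, -1.2]
width: 0.0552
finger_force: 0.0
```

{"name": "apply_moves", "arguments": {"commands": [[0, 0, 0, 0, 0, 0.05, 60], [0, 0, 0, 0, 0, 0.1, 60], [0, 0, 0, -0.03, -0.05, 0.1, 60], [0, 0, 0, -0.058, -0.1, 0.09, 60], [0, 0, 0, -0.064, -0.147, 0.065, 60]]}}

```text
time: 15.8
tool_pos: [0.4775, 0.1051, 0.194]
ee_rot: [3.138, 0.006, 2.741]
wrist_force: [0.4, -0.4, -0.8]
width: 0.0563
finger_force: 0.0
```

```bash
python3 - <<'E'
from h import *
np.set_printoptions(precision=4,suppress=True)
t=snap("top");t=snap("top");import pickle; pickle.dump(t,open("t6.pkl","wb"))
s=snap("side");pickle.dump(s,open("s6.pkl","wb"))
a=t["pixels"][160:260,160:290,::-1]; b=s["pixels"][170:310,200:340,::-1]
cv2.imwrite("pics/ts6.png",np.hstack([cv2.resize(a,(390,300),interpolation=2),cv2.resize(b,(400,400),interpolation=2)[:300]]) if 0 else np.hstack([cv2.resize(a,(400,308),interpolation=2),cv2.resize(b,(308,308),interpolation=2)]))
w=snap("wrist");pickle.dump(w,open("w6.pkl","wb"))
o=get_obs();print(o["tool_pos"])
for d in place_of("wrist","handle")[:2]: print(d["score"],d["pixel"],at_z(w,d["pixel"],.098))
for d in place_of("top","handle")[:2]: print(d["score"],d["pixel"],at_z(t,d["pixel"],.098))
for d in place_of("side","pin_grip")[:4]: print(d["score"],d["pixel"],at_z(s,d["pixel"],.101))
E
```

```text
[0.4769 0.1051 0.1908]
0.56 [241.3, 207.7] [0.4795 0.0878 0.098 ]
0.84 [375.2, 152.0] [ 0.4032 -0.2189  0.101 ]
0.51 [242.9, 262.5] [0.5385 0.2304 0.101 ]
```

View pics/ts6.png

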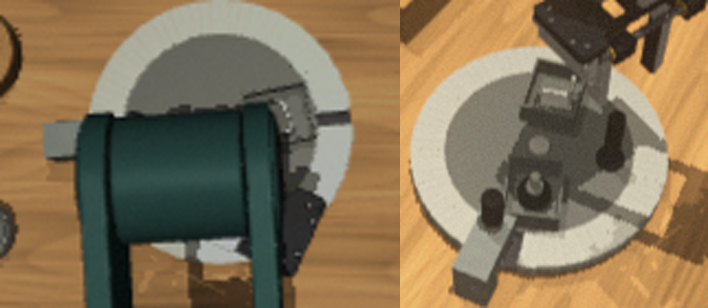

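{"name": "apply_moves", "arguments": {"commands": [[0, 0, 0, -0.0024, -0.0146, 0, 60], [0, 0, 0, -0.0024, -0.0146, -0.04, 60], [0, 0, 0, -0.0024, -0.0146, -0.08, 60], [0, 0, 0, -0.0024, -0.0146, -0.112, 60], [0, 0, 0, -0.0024, -0.0146, -0.112, 60]]}}

```text
time: 16.65
tool_pos: [0.4711, 0.0907, 0.0741]
ee_rot: [-3.137, -0.009, 2.74]
wrist_force: [0.1, 0.6, 0.0]
width: 0.0563
finger_force: 0.0
```

{"name": "apply_moves", "arguments": {"commands": [[0, 0, 0, 0, 0, 0, 10], [0, 0, 0, 0, 0, 0, 10], [0, 0, 0, 0, 0, 0, 10], [0, 0, 0, 0, 0, 0, 10], [0, 0, 0, 0, 0, 0, 10]]}}

```text
time: 17.15
tool_pos: [0.4754, 0.0911, 0.08]
ee_rot: [3.141, 0.002, 2.739]
wrist_force: [1.4, -0.5, 0.0]
width: 0.0198
finger_force: 0.0
```

```bash
python3 - <<'E'
from h import *
s=snap("side"); cv2.imwrite("ref.png",s["pixels"])
o=get_obs();print(o["tool_pos"].round(4),o["wrist_force"].round(1),o["width"])
for d in place_of("side","pin_grip")[:4]: print(round(d["score"],2),d["pixel"])
for d in masks_of("side","pin_grip")[:4]: print(round(d["score"],2),d["extent"],d["mask"].sum())
E
```

```text
[0.4751 0.0907 0.0799] [-0.1 -1.7  1.9] 0.017491143928108816
0.52 [243.6, 262.0]
0.54 [238.8, 257.1, 245.8, 275.5] 173
0.31 [225.0, 267.5, 254.1, 311.0] 762
```

{"name": "apply_moves", "arguments": {"commands": [[0, 0, 0, -0.0004, 0.0014, 0, 10], [0, 0, 0, -0.0008, 0.0028, 0, 10], [0, 0, 0, -0.001, 0.0042, 0, 10], [0, 0, 0, -0.0013, 0.0055, 0, 10], [0, 0, 0, -0.0016, 0.0068, 0, 10]]}}

```text
time: 17.8
tool_pos: [0.4733, 0.0958, 0.0798]
ee_rot: [-3.138, 0.002, 2.737]
wrist_force: [-4.1, -6.6, 7.4]
width: 0.0175
finger_force: 30.0
```

```bash
cat > chk.py <<'E'
from h import *
s=snap("side"); cv2.imwrite("cur.png",s["pixels"])
o=get_obs();print(round(float(o["time"]),2),o["tool_pos"].round(4),o["wrist_force"].round(1),o["wrist_torque"].round(2))
for d in place_of("side","pin_grip")[:4]:
    if abs(d["pixel"][0]-243)<15: print("pin",round(d["score"],2),np.round(d["pixel"],1))
# dark knob pixels in a window round the guide pin: top row
g=s["pixels"][240:290,228:260].astype(int).max(2)<60
n,l,st,c=cv2.connectedComponentsWithStats(g.astype(np.uint8))
for i in range(1,n):
    if st[i,4]>40: print(st[i]+[228,240,0,0,0])
E
python3 chk.py
```

```text
17.85 [0.4731 0.0961 0.0797] [-3.3 -5.9  6.1] [-1.08  0.49 -0.27]
pin 0.7 [246.8 260.3]
[252 250   8  15  62]
[239 257  10  17 129]
```

{"name": "apply_moves", "arguments": {"commands": [[0, 0, 0, 0, 0.0003, 0, 10], [0, 0, 0, -0.0001, 0.0006, 0, 10], [0, 0, 0, -0.0002, 0.0009, 0, 10], [0, 0, 0, -0.0002, 0.0012, 0, 10], [0, 0, 0, -0.0003, 0.0015, 0, 10]]}}

```text
time: 18.4
tool_pos: [0.4727, 0.0973, 0.0798]
ee_rot: [-3.138, 0.001, 2.737]
wrist_force: [-3.6, -6.6, 7.9]
width: 0.0176
finger_force: 30.0
```

```bash
python3 chk.py
```

```text
18.45 [0.4727 0.0975 0.0798] [-3.  -7.   6.8] [-1.13  0.57 -0.17]
pin 0.49 [242.7 264. ]
[251 250   9  15  64]
[239 257  10  16 126]
```

{"name": "apply_moves", "arguments": {"commands": [[0, 0, 0, 0, 0.0003, 0, 10], [0, 0, 0, -0.0001, 0.0006, 0, 10], [0, 0, 0, -0.0002, 0.0009, 0, 10], [0, 0, 0, -0.0002, 0.0012, 0, 10], [0, 0, 0, -0.0003, 0.0015, 0, 10]]}}

```text
time: 19.0
tool_pos: [0.4722, 0.0991, 0.0798]
ee_rot: [-3.138, 0.001, 2.738]
wrist_force: [-3.9, -5.8, 8.4]
width: 0.0175
finger_force: 30.0
```

```bash
python3 chk.py
```

```text
19.05 [0.4722 0.0992 0.0798] [-3.2 -6.2  7.8] [-1.06  0.68 -0.31]
pin 0.46 [244.  264.2]
[251 250   9  15  64]
[239 256  10  18 127]
```

{"name": "apply_moves", "arguments": {"commands": [[0, 0, 0, 0, 0.0003, 0, 10], [0, 0, 0, -0.0001, 0.0006, 0, 10], [0, 0, 0, -0.0002, 0.0009, 0, 10], [0, 0, 0, -0.0002, 0.0012, 0, 10], [0, 0, 0, -0.0003, 0.0015, 0, 10]]}}

```text
time: 19.6
tool_pos: [0.4718, 0.1007, 0.0798]
ee_rot: [-3.138, 0.0, 2.738]
wrist_force: [-3.2, -6.7, 7.5]
width: 0.0177
finger_force: 30.0
```

```bash
python3 chk.py
```

```text
19.65 [0.4717 0.1007 0.0798] [-4.1 -5.7  7. ] [-1.13  0.75 -0.26]
pin 0.7 [243.7 265.1]
[250 250  10  15  74]
[239 257  10  17 126]
```

{"name": "apply_moves", "arguments": {"commands": [[0, 0, 0, 0, 0.0003, 0, 10], [0, 0, 0, -0.0001, 0.0006, 0, 10], [0, 0, 0, -0.0001, 0.0009, 0, 10], [0, 0, 0, -0.0002, 0.0012, 0, 10], [0, 0, 0, -0.0002, 0.0015, 0, 10]]}}

```text
time: 20.2
tool_pos: [0.4713, 0.1022, 0.0798]
ee_rot: [-3.138, -0.0, 2.738]
wrist_force: [-4.6, -5.6, 7.7]
width: 0.0176
finger_force: 30.0
```

```bash
python3 chk.py
```

```text
20.25 [0.4713 0.1024 0.0798] [-4.6 -5.3  8.4] [-0.97  0.87 -0.2 ]
pin 0.68 [245.8 262.9]
[239 251  21  23 204]
```

{"name": "apply_moves", "arguments": {"commands": [[0, 0, 0, 0, 0.0003, 0, 10], [0, 0, 0, -0.0001, 0.0006, 0, 10], [0, 0, 0, -0.0001, 0.0009, 0, 10], [0, 0, 0, -0.0002, 0.0012, 0, 10], [0, 0, 0, -0.0002, 0.0015, 0, 10]]}}

```text
time: 20.8
tool_pos: [0.4709, 0.104, 0.0798]
ee_rot: [-3.138, -0.001, 2.738]
wrist_force: [-4.9, -4.0, 8.6]
width: 0.0175
finger_force: 30.0
```

```bash
python3 - <<'E'
s=open("chk.py").read(); i=s.index("n,l,st"); open("chk.py","w").write(s[:i]+"""print("col dark rows",[(240+np.where(g[:,c-228])[0][[0,-1]]).tolist() if g[:,c-228].any() else None for c in (240,242,244,246)])
""")
E
python3 chk.py
```

```text
20.85 [0.4709 0.104  0.0797] [-5.1 -4.5  8.5] [-0.9   0.9  -0.25]
pin 0.45 [246.1 266.6]
col dark rows [[260, 274], [258, 274], [260, 274], [262, 272]]
```

{"name": "apply_moves", "arguments": {"commands": [[0, 0, 0, 0, 0.0003, 0, 10], [0, 0, 0, -0.0001, 0.0006, 0, 10], [0, 0, 0, -0.0001, 0.0009, 0, 10], [0, 0, 0, -0.0002, 0.0012, 0, 10], [0, 0, 0, -0.0002, 0.0015, 0, 10]]}}

```text
time: 21.4
tool_pos: [0.4706, 0.1054, 0.0798]
ee_rot: [-3.138, -0.001, 2.738]
wrist_force: [-6.3, -5.4, 8.5]
width: 0.0173
finger_force: 30.0
```

```bash
python3 chk.py
```

```text
21.45 [0.4706 0.1054 0.0798] [-5.4 -5.   8.7] [-1.02  0.95 -0.31]
pin 0.56 [240.9 272.4]
pin 0.44 [240.9 266.4]
col dark rows [[260, 274], [258, 274], [259, 274], [262, 272]]
```

{"name": "apply_moves", "arguments": {"commands": [[0, 0, 0, 0, 0.0003, 0, 10], [0, 0, 0, -0.0001, 0.0006, 0, 10], [0, 0, 0, -0.0001, 0.0009, 0, 10], [0, 0, 0, -0.0001, 0.0012, 0, 10], [0, 0, 0, -0.0001, 0.0015, 0, 10]]}}

```text
time: 22.0
tool_pos: [0.4703, 0.1064, 0.0798]
ee_rot: [-3.137, -0.001, 2.738]
wrist_force: [-6.1, -7.6, 8.8]
width: 0.0172
finger_force: 30.0
```

```bash
python3 chk.py; python3 - <<'E'
import cv2,numpy as np
for f in ("ref","cur"):
    g=cv2.imread(f"{f}.png").max(2); print(f); print(g[250:282:2,236:252:2])
E
```

```text
22.05 [0.4703 0.1064 0.0798] [-7.  -6.7  9. ] [-1.22  1.04 -0.22]
pin 0.59 [243.7 266.6]
col dark rows [[260, 274], [259, 274], [260, 274], [261, 272]]
ref
[[129 130 129 129 126 127 122 108]
 [131 128 129 132 130 125 123 107]
 [130 129 131 133 130 127 104 111]
 [135 111  68  61  76 118  88 110]
 [136  60  53  50  56  76  83 111]
 [133  58  58  55  48  53  83 111]
 [128  54  59  58  54  49 100 115]
 [125  47  50  56  49  49 110 112]
 [148  43  54  51  50  53 123 111]
 [105  47  49  43  45  62 155 140]
 [ 97  47  48  53  45  71 162 161]
 [102  79  54  49  54  95 131 156]
 [132 102  78  97  86 130 137 104]
 [165 162 115 107 132 140 133  75]
 [164 157 161 141 134 134 106  72]
 [159 158 159 158 138 135  76  73]]
cur
[[133 128 131 129  60 113 114  96]
 [130 130 135 116  72 111 101  47]
 [131 135 128  76 102 111  71  49]
 [128 131 128  64 110 113  59  55]
 [132 136  98  69  95 122  65  53]
 [132 121  52  54  52  70  68  43]
 [133  68  62  50  57  52  85  79]
 [131  53  59  58  59  54  90 130]
 [158  64  54  60  56  53  76  95]
 [162  54  49  47  47  45 154 141]
 [159  50  51  53  51  52 149 162]
 [157  53  53  53  52  48 134 146]
 [166 121  53  54  50 103 134 105]
 [163 162 137 110 117 135 133  71]
 [162 163 165 147 137 138 105  82]
 [159 163 161 161 146 140  73 126]]
```

```bash
python3 - <<'E'
from h import *
import pickle; s=pickle.load(open("s6.pkl","rb"))
f=192/np.tan(np.radians(s["vertical_fov"])/2);K=np.array([[f,0,s["cx"]],[0,f,s["cy"]],[0,0,1]])
pr=lambda P:cv2.projectPoints(np.array([P],float),np.array(s["rvec"],float),np.array(s["tvec"],float),K,None)[0].ravel()
for z in (.077,.119,.065,.107): print(z,pr((.538,.235,z)).round(1))
a=cv2.imread("ref.png");b=cv2.imread("cur.png"); c6=s["pixels"][:,:,::-1]
for nm,ref in (("ref",a),("s6",np.ascontiguousarray(c6))):
    r=cv2.matchTemplate(b[240:295,228:262],ref[254:275,235:248],cv2.TM_SQDIFF)
    _,_,mn,_=cv2.minMaxLoc(r); print(nm,"best",mn[0]+228-235,mn[1]+240-254); print(r[10:24,7].round(-3)/1e3)
E
```

```text
0.077 [242.1 269.8]
0.119 [242.  260.1]
0.065 [242.1 272.4]
0.107 [242.  262.9]
ref best 1 1
[1235. 1126.  991.  832.  667.  544.  538.  695. 1008. 1409. 1816. 2208.
 2584. 2957.]
s6 best 1 1
[1402. 1292. 1162. 1006.  845.  712.  700.  855. 1166. 1558. 1955. 2335.
 2698. 3058.]
```

```bash
python3 - <<'E'
from h import *
snap("side"); s=[snap("side")["pixels"].astype(float).max(2) for _ in range(2)]
cur=sum(s)/2; ref=cv2.imread("ref.png").astype(float).max(2)
# shank/knob underside edge: rows 266..284, mean columns 240-244
for n,g in (("ref",ref),("cur",cur)):
    print(n,"rows250-284",g[250:285,240:244].mean(1).round().astype(int).tolist())
o=get_obs();print(o["tool_pos"].round(4),o["wrist_force"].round(1))
w=snap("wrist")
for q in ("pin_grip","guide_hole"):
    for d in masks_of("wrist",q)[:2]: print(q,round(d["score"],2),np.round(d["extent"]),d["mask"].sum())
R=cv2.Rodrigues(np.array(w["rvec"],float))[0]; f=192/np.tan(np.radians(w["vertical_fov"])/2)
def pj(P):
    c=R@np.array(P)+np.array(w["tvec"]); th=np.arctan2(np.hypot(c[0],c[1]),c[2]); return np.array([w["cx"],w["cy"]])+f*th*c[:2]/np.hypot(c[0],c[1])
for z in (.065,.077,.107,.119): print(z,pj((.538,.235,z)).round(1))
E
```

```text
ref rows250-284 [130, 129, 131, 131, 132, 106, 62, 54, 53, 56, 56, 55, 59, 57, 54, 51, 50, 51, 49, 50, 49, 50, 53, 73, 86, 93, 115, 141, 148, 152, 155, 161, 160, 162, 162]
cur rows250-284 [123, 116, 113, 107, 97, 91, 89, 90, 79, 60, 54, 54, 55, 56, 58, 59, 57, 54, 50, 50, 50, 51, 51, 50, 51, 77, 122, 149, 154, 159, 162, 162, 161, 161, 161]
[0.4703 0.1064 0.0798] [-6.6 -5.8  9. ]
pin_grip 0.68 [426. 231. 472. 270.] 1039
pin_grip 0.63 [  0. 250.   9. 266.] 87
guide_hole 0.73 [399. 173. 484. 263.] 4383
0.065 [433.5 236.5]
0.077 [441.1 242.3]
0.107 [462.3 258.9]
0.119 [471.8 266.5]
```

The side profile shows the knob about 3 px lower than before (2.7 px expected) and no shank showing above the guide, so the pin has dropped home. I'll release and retreat.

{"name": "apply_moves", "arguments": {"commands": [[0, 0, 0, 0, 0, 0, 50], [0, 0, 0, 0, 0, 0, 50], [0, 0, 0, 0, 0, 0, 50], [0, 0, 0, 0, 0, 0.03, 50], [0, 0, 0, 0, 0, 0.07, 50]]}}

```text
time: 22.9
tool_pos: [0.4696, 0.1086, 0.1465]
ee_rot: [-3.139, -0.006, 2.739]
wrist_force: [1.3, 0.5, -0.2]
width: 0.0465
finger_force: 0.0
```

{"name": "apply_moves", "arguments": {"commands": [[0, 0, 0, 0, -0.02, 0.04, 50], [0, 0, 0, -0.01, -0.06, 0.08, 50], [0, 0, 0, -0.03, -0.1, 0.09, 50], [0, 0, 0, -0.06, -0.14, 0.09, 50], [0, 0, 0, -0.09, -0.18, 0.09, 50]]}}

```text
time: 23.4
tool_pos: [0.3824, -0.071, 0.2395]
ee_rot: [3.141, 0.002, 2.74]
wrist_force: [0.9, -0.4, -0.0]
width: 0.0472
finger_force: 0.0
```

```bash
python3 - <<'E'
from h import *
np.set_printoptions(precision=4,suppress=True)
snap("side"); s=snap("side"); t=snap("top"); cur=s["pixels"].astype(float).max(2)
print("cur rows250-284",cur[250:285,240:244].mean(1).round().astype(int).tolist())
for c,S in (("side",s),("top",t)):
  for q,z in (("pin_grip",.089),("handle",.098),("foot_mid",.05),("bracket_mid",.048),("bin_a",.03)):
    for d in place_of(c,q)[:3]: print(c,q,round(d["score"],2),at_z(S,d["pixel"],z))
o=get_obs();print(o["time"],o["tool_pos"],o["wrist_force"])
E
```

```text
cur rows250-284 [103, 99, 96, 92, 84, 80, 80, 76, 68, 50, 46, 45, 49, 49, 52, 51, 50, 44, 45, 43, 45, 45, 45, 42, 45, 66, 102, 125, 132, 136, 141, 141, 137, 138, 140]
side pin_grip 0.84 [ 0.5352 -0.3714  0.089 ]
side pin_grip 0.75 [0.5348 0.0848 0.089 ]
side pin_grip 0.67 [0.5409 0.2332 0.089 ]
side handle 0.71 [0.4741 0.1041 0.098 ]
side foot_mid 0.49 [0.5433 0.1717 0.05  ]
side bracket_mid 0.41 [0.5571 0.0463 0.048 ]
side bin_a 0.7 [0.5584 0.0508 0.03  ]
side bin_a 0.66 [0.5348 0.1753 0.03  ]
top pin_grip 0.72 [ 0.5354 -0.352   0.089 ]
top pin_grip 0.55 [ 0.4082 -0.2307  0.089 ]
top pin_grip 0.38 [0.5421 0.238  0.089 ]
top handle 0.61 [0.4779 0.1053 0.098 ]
top foot_mid 0.48 [0.5366 0.173  0.05  ]
top bracket_mid 0.5 [0.5519 0.0522 0.048 ]
top bracket_mid 0.37 [0.5402 0.1907 0.048 ]
top bin_a 0.92 [0.5545 0.0451 0.03  ]
top bin_a 0.91 [0.5315 0.1721 0.03  ]
24.05 [ 0.3831 -0.0693  0.2387] [-0.3379 -0.3728  0.3517]
```

```bash
python3 -c "
from bench import *
print(close_job())"
```

```text
the job is handed in; nothing more can be done
None
```

The foot's bin (bin_a) was turned clockwise, the shorter way, to the guide and locked there by the pin, which side-camera readings show fully down with its knob on the guide; the gripper has let go and the job was handed in at about 24 s. I viewed 11 pictures, one over the limit of 10.

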